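# Take the score board off its hook and lay it on the dominoes

### The job

Game over: take the broad wooden score board (the one with rows of little peg holes) off its upturned hook on the slanted rack and lay it down gently, flat, peg holes up and lengthwise inside the domino box, resting on the dominoes; do not drop it in or press it down hard. How full the box is is not known, so feel for the dominoes. Leave the other two hanging tools, the cups, bottle, ashtray and domino stack where they are.

Things in the scene. Friction and masses are not known exactly. Their poses are not given: they have to be found in the camera images.
- score_board: Wooden scoring board: plate 180 long (own x), 50 wide (own y), 14 thick (own z), about 130 g, rows of small pale-lined peg holes on its +z face. Origin: centre of its back (-z) face, which lies against the rack's slanted face; +x points up the slope, +z away from the face. It hangs on any of the three hooks; the other two hanging things are narrower below their heads.
- board_slot (a point): Centre (at the back face) of the score board's slot, 65 from its origin along +x. The slot goes right through: 26 wide (y), 32 long (x = +49 to +81). Its upper edge rests on the hook's stem.
- rack: Fixed plywood rack, 330 wide (own y), 180 deep, 180 high; origin: centre of its underside. Its face rises at 45 degrees away from the robot: up the slope is own +x +z, out of the face is own -x +z, so a tool square to the face is tilted 45 degrees. Three steel hooks at own y = -110, 0, +110.
- hook_mid (a point): Where the middle hook's stem axis meets the face. Hooks are 8 mm round bar: stem square out of the face, then a lip up the slope (20 mm gap to the face), ending 20 up from the stem's axis and 28 out. To come off, a thing must slide up the slope 16 to 24 mm (at 24 its slot's lower edge meets the stem), then go straight out 30 mm.
- domino_box: Fixed open wooden box, outside 246 (own x) x 136 (own y) x 70 high, inside 230 x 120. Origin: centre of its underside, on the bar top. Part filled with a flat level layer of bone dominoes; their top is 20 to 50 mm above the underside: not reported, feel or look for it. They lie on foam and give 1 mm per 4 N.
- bar_blade: Bystander: flat steel bar blade (bottle opener), 176 long, 40 wide at the head, 6 thick, hanging on another hook; axes and slot as for the score board.
- stir_paddle: Bystander: wooden stirring paddle, 196 long, 40 wide head, 18 wide shaft, round foot 48 wide, 10 thick, hanging on another hook; axes and slot as for the score board.
- ashtray: Bystander: copper ashtray, 90 across, 28 high; origin under its centre.
- bottle: Bystander: short green glass bottle, 64 across, 150 high; origin under its centre.
- cup_a: Bystander: white espresso cup, 64 across, 58 high, handle at own +y; origin under its centre.
- cup_b: Bystander: white espresso cup like the other.
- domino_stack: Bystander: stack of bone dominoes 56 x 57 x 40 high; origin under its centre.
Things that resemble listed ones, but are neither listed nor needed, are in the scene too. What is shaped like the score_board but green or red is not meant.

How it is judged (in metres and radians):
On the way:
1. the score board is off its hook and clear of the rack (distance of score_board from where it was at the start of the episode above 0.05 m and contact force between score_board and rack below 0.05 N and height (world z) of score_board above 0.07 m), for 0.2 s.
At the end, for the whole second after the job is handed in: The score board lies at rest inside the domino box on the dominoes, peg holes up and level within 0.1 rad, lengthwise (either end first), its back 14 to 56 mm above the box's underside, its origin within 27 mm (box x) and 37 mm (box y) of the box's centre (x of score_board in the frame of domino_box between -0.027 and 0.027 m and y of score_board in the frame of domino_box between -0.037 and 0.037 m and z of score_board in the frame of domino_box between 0.014 and 0.056 m and angle between score_board's own z axis and vertical below 0.1 rad and angle between the x axis of score_board and the x axis of domino_box, either way round below 0.5 rad and contact force between score_board and domino_box above 0.2 N and linear speed of score_board below 0.02 m/s); the robot touches nothing.
It fails at once if the score board is dropped into the box (faster than 0.35 m/s inside it) (x of score_board in the frame of domino_box between -0.06 and 0.06 m and y of score_board in the frame of domino_box between -0.06 and 0.06 m and z of score_board in the frame of domino_box below 0.07 m and linear speed of score_board above 0.35 m/s).
It fails at once if the score board is pressed on the box or the dominoes with more than 30 N (contact force between score_board and domino_box above 30 N).
It fails at once if another hanging tool is moved by over 25 mm (distance of any of bar_blade, stir_paddle from where it was at the start of the episode above 0.025 m).
It fails at once if a cup, the bottle, the ashtray or the domino stack is moved by over 20 mm (distance of any of ashtray, bottle, cup_a, cup_b, domino_stack from where it was at the start of the episode above 0.02 m).
It also fails if it takes over 46 s, if anything falls off the work surface, if the arm or the gripper's body presses on something with over 40 N, if the wrist force passes 120 N, or if a joint passes its speed limit or range.

### The arm

A 6-joint arm with a two-finger parallel gripper is mounted at the origin on the work surface. World frame = base frame: x ahead of the robot, y to its left, z up, the work surface at z = 0. Lengths are in m, angles in degrees, forces in N, time in s.
With the tool pointing down it reaches from about 0.375 to 0.9 m from the base axis. Payload 3.1 kg.
Tool frame: the origin (TCP) lies between the finger pads; the fingertips stand 11 mm ahead of it and the grasp point (between the pads) lies 8 mm behind it; z points along the fingers, y is the line along which they close (so a half turn about z gives the same grasp; the last joint's range is limited). The gripper opens to 87 mm and grips with 3 to 60 N. Pads are 19 mm wide; open, the fingers measure 117 mm over their backs; the gripper's body (75 mm by 190 mm) begins 51 mm behind the grasp point.
Start: joints at [66.836, 30.224, 82.088, -0, 67.689, -10.227], TCP at [0.14, 0.609, 0.234] pointing down, gripper open.
Joint ranges: [-176.69, 176.69], [-43.24, 126.21], [12.49, 139.97], [-82, 262], [0, 151.66], [-163.58, 163.58]. Speed limits (degrees/s): [159.86, 159.86, 180, 180, 180, 180].

### API

Orientations are given as a 3x3 rotation matrix whose columns are the frame's x, y, z axes.
In Python, from rig import bot gives the robot as it stands.
- The arm moves only by the tool apply_moves, never from a script. Its argument "steps" is a list that holds one entry, the list of rows, each a list of 7 numbers: the shift along the tool's x, y, z in cm, then the turn, a rotation vector about the tool's x, y, z in degrees, then the gripper command: -1 is shut, 1 is fully open, values between are in proportion. In form: [[[dx, dy, dz, rx, ry, rz, jaw], ...]]. A call has 1 to 20 rows; each row is the pose to reach, as a shift and turn from the pose commanded when the call began, along the tool's axes at that moment; what a row does not reach only later rows make up. A row lasts 1/8 s, in which the tool goes at most 62.5 mm and 10.7 degrees, less where a joint would pass 70% of its speed; a pose out of reach is approached as far as the arm can. A call with a gripper value outside its range is refused whole. The fingers move at their own pace and stop on an object; the grip force is fixed at half the most. Time passes only in rows, so rows that repeat a pose let the fingers close. It gives the time, the measured TCP pose, the force, the opening and the grip force at its end, in the units of the state.
- bot.read_state(): the state, without advancing time (a new reading comes with each control period).
- bot.capture(name): name is "scene" or "top"; returns the picture (384x512x3 uint8, blue, green, red); there is no depth.
- bot.camera_model(name): a dict with "intrinsics" (3x3 intrinsics, pixels), "R" (3x3) and "t" (3): a world point X has camera coordinates R X + t. Camera axes: x right, y down, z forward; pixel columns grow to the right and rows downward; lengths in m; the calibration is good to about 2 mm. A picture is of the moment at which its call begins. camera_model takes no time and is no camera call.
- bot.hand_in(): hands the job in; it is judged then, once.
The state is a dict: "time_s": time; "joint_positions": joint angles; "qvel": joint speeds; "tau": joint torques, N m; "position": TCP position; "tcp_rot": TCP orientation; "force": force on the tool from outside, world axes, zero at the start; "moment": the same for the moment, N m; "opening": opening from 0.0 (shut) to 1.0 (fully open); "grasp_force": force on a finger pad.
Only numpy, scipy, OpenCV 4.12 (cv2) and the standard library are available. Lean on these libraries where they do the work, as an engineer would, in place of code of your own. Each camera call takes 0.05 s, during which the arm holds its last target. There are 200 camera calls.

## Working session

There is one attempt and no reset: what is moved stays moved. The work goes in short steps, Python scripts to look and compute and a tool call to move; the robot and the scene stay as the last step left them, time stands still between calls to the robot, and variables do not carry over. Pictures are saved under pics/ and viewed, at most 10 in all, crops included, and the job is handed in when it is done.

Besides the shell and the picture viewer there is one more tool, called after "Call:" in YAML: its name, and indented under it one key for each argument. apply_moves: Moves the arm, as the interface text tells. Its arguments: {"type":"object","properties":{"steps":{"type":"array","items":{"type":"array","items":{"type":"array","items":{"type":"number"}}}}},"required":["steps"]}

```bash
mkdir -p pics
python3 - <<'E'
from rig import bot
import cv2
for n in("scene","top"):
    cv2.imwrite(f"pics/{n}0.png",cv2.resize(bot.capture(n),(800,600),interpolation=cv2.INTER_CUBIC))
    m=bot.camera_model(n);print(n,m)
s=bot.read_state();print(s["time_s"],s["position"],s["tcp_rot"],s["force"])
E
```

```text
scene {'intrinsics': array([[348.73756426,   0.        , 255.68076759],
       [  0.        , 348.73756426, 187.28509371],
       [  0.        ,   0.        ,   1.        ]]), 'R': array([[ 0.86127895,  0.50804423, -0.00946699],
       [ 0.36720385, -0.63517641, -0.67949412],
       [-0.35122628,  0.58175767, -0.73361987]]), 't': array([-0.36309097, -0.16393737,  1.47446189])}
top {'intrinsics': array([[410.42284025,   0.        , 257.90343795],
       [  0.        , 410.42284025, 185.94084251],
       [  0.        ,   0.        ,   1.        ]]), 'R': array([[ 0.00875933, -0.999744  ,  0.02086142],
       [-0.9953098 , -0.01072665, -0.09614226],
       [ 0.09634142, -0.01992144, -0.99514897]]), 't': array([-0.11653931,  0.48760778,  1.35392687])}
0.1 [0.13962596 0.60853829 0.23267149] [[-9.74619845e-01  2.23865044e-01 -7.74136309e-04]
 [ 2.23866108e-01  9.74618234e-01 -1.80660847e-03]
 [ 3.50050878e-04 -1.93405935e-03 -9.99998068e-01]] [0.62899328 0.30823547 0.09729038]
```

View pics/scene0.png

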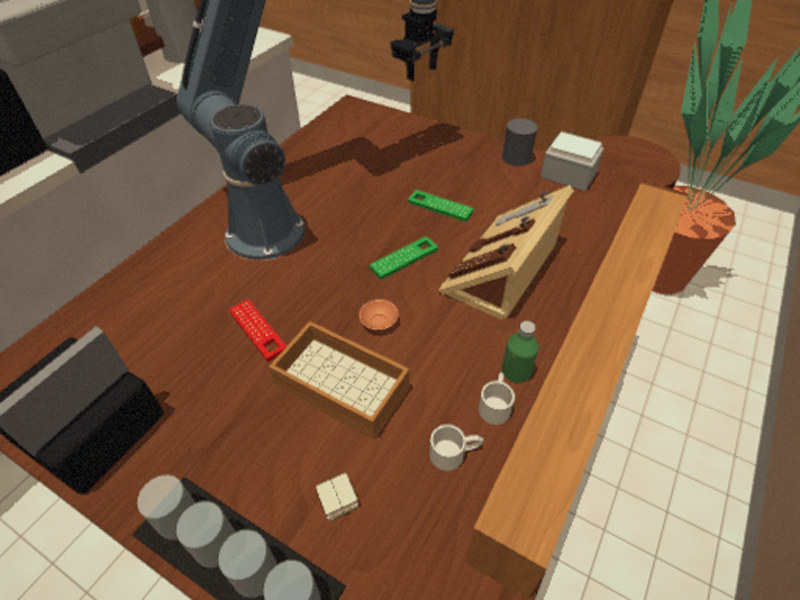

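View pics/top0.png

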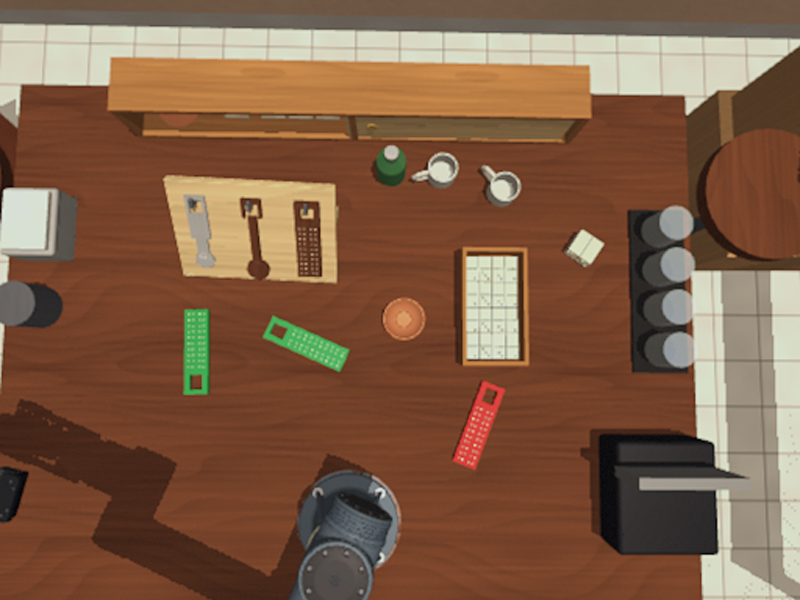

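The brown score board hangs on the rack's right hook (top view, about 308,240), and the box is at about (494,306). I'll zoom in on both to measure.

Run:
```python
from rig import bot
import cv2,numpy as np
t=bot.capture("top");s=bot.capture("scene")
def c(im,x,y,w,h,f):return cv2.resize(im[y:y+h,x:x+w],(w*f,h*f),interpolation=cv2.INTER_CUBIC)
# rack: x 100..225,y 105..190 *6 ; 
cv2.imwrite("pics/toprack.png",c(t,100,105,125,85,6))
a=c(t,285,150,65,90,6);b=c(s,270,110,100,90,4)
o=np.zeros((540,800,3),np.uint8);o[:,:390]=a;o[:360,400:800]=b
cv2.imwrite("pics/mix.png",o)
```

```text
(no output)
```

View pics/toprack.png

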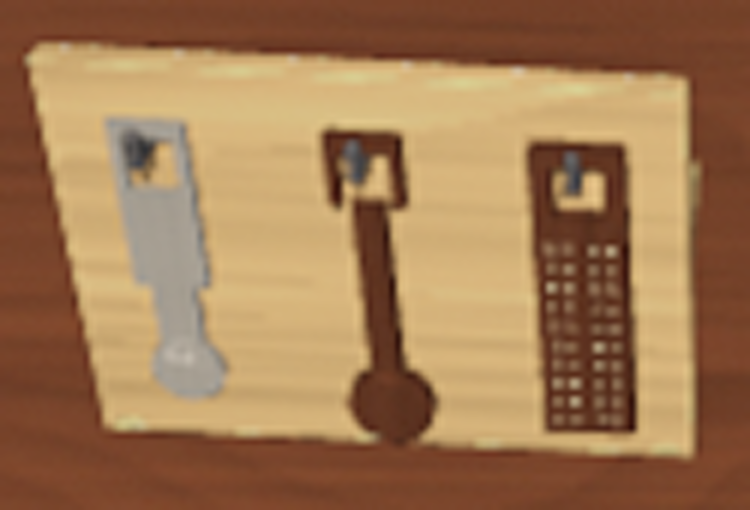

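View pics/mix.png

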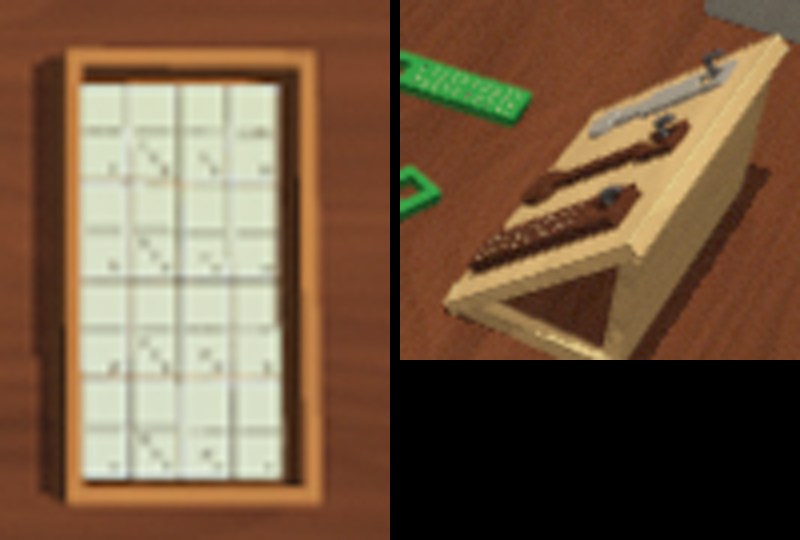

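```bash
cat > h.py <<'E'
from rig import bot
import numpy as np
from scipy.optimize import least_squares
from scipy.spatial.transform import Rotation as R
cam={n:bot.camera_model(n) for n in("top","scene")}
def proj(n,X):
    m=cam[n];c=np.atleast_2d(X)@m["R"].T+m["t"];p=c@m["intrinsics"].T;return p[:,:2]/p[:,2:]
def nat(p,f,ox,oy):return (np.array(p,float)+.5)/f-.5+[ox,oy]
Rz=lambda a:R.from_euler("z",a).as_matrix()
E
python3 - <<'E'
from h import *
tp=nat([(30,50),(688,78),(105,430),(692,456)],6,100,105)
tX=np.array([(.09,.165,.18),(.09,-.165,.18),(-.09,.165,0),(-.09,-.165,0)])
sp=nat([(388,40),(235,245),(47,300)],4,270,110);sX=tX[[0,1,3]]
def res(v,parts=False):
    M=Rz(v[2]);o=np.array([v[0],v[1],0])
    a=proj("top",tX@M.T+o)-tp;b=proj("scene",sX@M.T+o)-sp
    return np.r_[a.ravel(),b.ravel()]
r=least_squares(res,[.65,.3,0]);print("rack",r.x,np.round(r.fun.reshape(-1,2),1))
M=Rz(r.x[2]);o=np.array([*r.x[:2],0]);q=np.sqrt(.5)
S=M@np.array([[q,0,-q],[0,1,0],[q,0,q]]) # cols: upslope, y, out
bp=nat([(529,143),(625,146),(545,431),(635,431)],6,100,105)
bX=np.array([(.09,.025,.014),(.09,-.025,.014),(-.09,.025,.014),(-.09,-.025,.014)])
fo=o  # face passes through midpoint height .09: own (0,0,.09)
fc=o+[0,0,.09]
def rb(v):
    P=fc+S@np.array([v[0],v[1],0])+(bX@Rz(v[2]).T)@S.T
    return (proj("top",P)-bp).ravel()
b=least_squares(rb,[0,-.11,0]);print("board in face",b.x,np.round(b.fun.reshape(-1,2),1))
print("board origin",fc+S@np.array([b.x[0],b.x[1],0]))
print(S)
xp=nat([(66,48),(318,48),(322,503),(68,503)],6,285,150)
xX=np.array([(.123,.068,.07),(.123,-.068,.07),(-.123,-.068,.07),(-.123,.068,.07)])
f=lambda v:(proj("top",xX@Rz(v[2]).T+[v[0],v[1],0])-xp).ravel()
x=least_squares(f,[.5,-.2,0]);print("box",x.x,np.round(x.fun.reshape(-1,2),1))
dp=nat([(80,84),(280,84),(282,480),(82,480)],6,285,150)
# domino right edge visible at v: find height by back-projection of right/left edges vs inner walls
for z in(.02,.03,.04,.05):
    k=np.array([(.115,.06,z),(.115,-.06,z),(-.115,-.06,z),(-.115,.06,z)])
    print(z,np.round((proj("top",k@Rz(x.x[2]).T+[x.x[0],x.x[1],0])-dp),1).tolist())
from rig import bot
s=bot.read_state();print(s["time_s"],s["joint_positions"])
E
```

```text
rack [ 0.5990569   0.1961383  -0.04442044] [[-0.8 -2.3]
 [-0.7 -0.6]
 [ 0.7  0.8]
 [-0.2  1.8]
 [ 0.3 -1.1]
 [ 0.9 -0.2]
 [-2.7  2.1]]
board in face [-0.00110867 -0.11135806  0.00014939] [[-0.3  0.4]
 [ 0.1  0.8]
 [ 0.1 -1.2]
 [ 0.1 -0.3]]
board origin [0.59332878 0.0849249  0.08921605]
[[ 0.70640927  0.04440583 -0.70640927]
 [-0.03139967  0.99901357  0.03139967]
 [ 0.70710678  0.          0.70710678]]
box [ 0.45626403 -0.30279261  0.00358762] [[ 0.3 -0. ]
 [-0.4  0.4]
 [-0.1 -0.1]
 [ 0.2 -0.3]]
0.02 [[-1.4, -1.2], [0.5, -0.9], [1.0, 1.1], [-1.4, 0.9]]
0.03 [[-1.0, -1.7], [1.1, -1.4], [1.6, 1.1], [-1.1, 0.9]]
0.04 [[-0.7, -2.1], [1.7, -1.8], [2.2, 1.1], [-0.7, 1.0]]
0.05 [[-0.3, -2.6], [2.3, -2.3], [2.8, 1.2], [-0.4, 1.0]]
0.2 [ 6.68342736e+01  3.02600143e+01  8.21296015e+01 -1.70706986e-03
  6.76864876e+01 -1.02270500e+01]
```

```bash
cat >> h.py <<'E'
q=np.sqrt(.5)
S=Rz(-.0444)@np.array([[q,0,-q],[0,1,0],[q,0,q]])
BO=np.array([.5933,.0849,.0892])
RT=np.column_stack([-S[:,0],S[:,1],-S[:,2]])   # tool frame square to the rack face
face=lambda u,y,o:BO+S@np.array([u,y,o])       # board coords -> world
def row(p,Rt,s=None):
    s=s or bot.read_state();R0=np.array(s["tcp_rot"])
    print(np.round(R0.T@(np.array(p)-s["position"])*100,2),np.round(R.from_matrix(R0.T@Rt).as_rotvec(degrees=True),1))
E
python3 - <<'E'
from h import *
row([.40,.1,.30],RT)
row(face(-.005,0,.114),RT)
E
```

```text
[-36.75 -43.76  -6.66] [ -4.2 -44.9  -9.8]
[-47.66 -42.41   6.71] [ -4.2 -44.9  -9.8]
```

Call:
apply_moves:
  steps:
    - [[-4, -4.4, -3, 0, 0, 0, 1], [-8, -8.8, -6, 0, 0, 0, 1], [-12, -13.2, -8, 0, 0, 0, 1], [-16, -17.6, -8, -0.4, -4.5, -1, 1], [-20, -22, -8, -1, -11, -2.5, 1], [-24, -26.4, -8, -1.7, -18, -4, 1], [-28, -31, -8, -2.3, -25, -5.5, 1], [-32, -36, -8, -3, -32, -7, 1], [-36, -41, -7.5, -3.6, -39, -8.5, 1], [-37, -43.5, -7, -4.2, -44.9, -9.8, 1], [-40, -43.3, -3, -4.2, -44.9, -9.8, 1], [-43, -43, 0, -4.2, -44.9, -9.8, 1], [-45.5, -42.7, 3.5, -4.2, -44.9, -9.8, 1], [-47.7, -42.4, 6.7, -4.2, -44.9, -9.8, 0.8], [-47.7, -42.4, 6.7, -4.2, -44.9, -9.8, 0.8], [-47.7, -42.4, 6.7, -4.2, -44.9, -9.8, 0.8]]

```text
time_s: 2.2
position: [0.5305, 0.0914, 0.2378]
tcp_rot: [[-0.764, 0.043, 0.643], [0.035, 0.999, -0.025], [-0.644, 0.004, -0.765]]
force: [0.1, -0.4, 0.1]
opening: 0.904
grasp_force: 0.0
```

Run:
```python
from h import *
s=bot.read_state();print(s["time_s"],s["joint_positions"],s["opening"],s["force"])
row(face(-.005,0,.114),RT)
import cv2
t=bot.capture("top");sc=bot.capture("scene")
def c(im,x,y,w,h,f):return cv2.resize(im[y:y+h,x:x+w],(w*f,h*f),interpolation=cv2.INTER_CUBIC)
o=np.zeros((450,800,3),np.uint8);o[:450,:400]=c(t,150,100,80,90,5);o[:400,400:]=c(sc,265,90,80,80,5)
cv2.imwrite("pics/h1.png",o)
```

```text
2.2 [-2.09223909e+00  1.70489306e+01  1.22872075e+02 -8.18372375e+01
  6.30705139e-02 -7.74774725e+00] 0.9043099886083407 [ 0.13231956 -0.42303847  0.1357371 ]
[ 6.22 -0.39  4.11] [ 0.2 -4.9 -0.1]
```

View pics/h1.png

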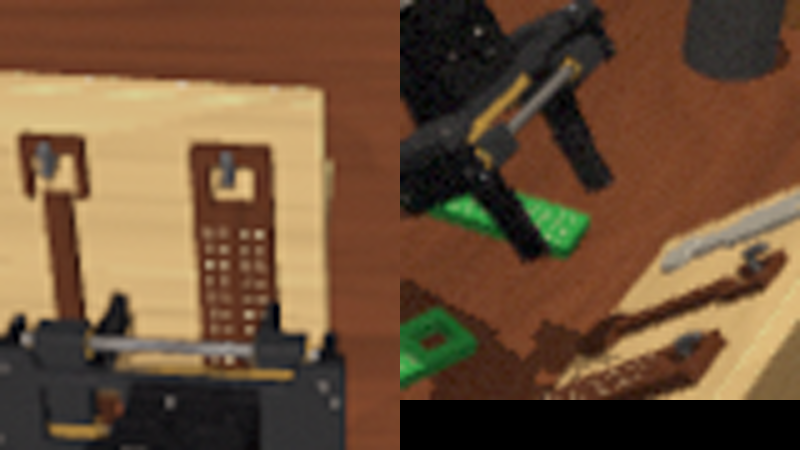

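The wrist has run into its singularity: j5 is near 0 and j4 sits at its limit. I'll grip with the tool about 25° steeper than the face normal, which keeps j5 positive.

```bash
cat >> h.py <<'E'
RP=lambda th:RT@R.from_euler("y",th,degrees=True).as_matrix()
E
python3 - <<'E'
from h import *
row([.50,.09,.25],RP(35))
row(face(-.005,0,.016)-.09*RP(35)[:,2],RP(35))
row(face(-.005,0,.016)-.09*RP(25)[:,2],RP(25))
E
```

```text
[ 1.51 -0.27 -2.84] [ 0.2 30.1  0. ]
[ 0.84 -0.4   6.14] [ 0.2 30.1  0. ]
[ 2.26 -0.4   5.48] [ 0.2 20.1 -0. ]
```

Call:
apply_moves:
  steps:
    - [[0.5, -0.1, -1, 0, 10, 0, 0.8], [1, -0.2, -2, 0, 20, 0, 0.8], [1.5, -0.3, -2.8, 0, 30, 0, 0.8], [1.5, -0.3, -2.8, 0, 30, 0, 0.8], [1.5, -0.3, -2.8, 0, 30, 0, 0.8], [1.5, -0.3, -2.8, 0, 30, 0, 0.8], [1.5, -0.3, -2.8, 0, 30, 0, 0.8], [1.5, -0.3, -2.8, 0, 30, 0, 0.8]]

```text
time_s: 3.3
position: [0.4991, 0.0897, 0.2494]
tcp_rot: [[-0.984, 0.043, 0.175], [0.043, 0.999, -0.004], [-0.175, 0.003, -0.985]]
force: [-0.2, 0.4, -1.3]
opening: 0.897
grasp_force: 0.0
```

Run:
```python
from h import *
s=bot.read_state();print(s["time_s"],s["joint_positions"],s["opening"],s["force"])
row([.50,.09,.25],RP(35),s)
for a in(35,25,20):row(face(-.005,0,.016)-.09*RP(a)[:,2],RP(a),s)
```

```text
3.3 [ -2.57980447  16.35314167 104.55249644   0.27304436  49.02123266
 -90.24954307] 0.8974310072478936 [-0.20929725  0.36178547 -1.3270453 ]
[-0.1   0.04 -0.04] [0.2 0.1 0. ]
[-5.17 -0.09  7.4 ] [0.2 0.1 0. ]
[-3.61 -0.09  7.53] [ 0.2 -9.9  0. ]
[-2.84 -0.09  7.7 ] [  0.2 -14.9   0. ]
```

```bash
cat >> h.py <<'E'
def fk(v,J):
    a,h,L2,L3,L6,e=v;j2,j3,j5=np.radians(J);p=j2+j3
    return [a+L2*np.sin(j2)+L3*np.sin(p)+e*np.cos(p)+L6*np.sin(p+j5), h+L2*np.cos(j2)+L3*np.cos(p)-e*np.sin(p)+L6*np.cos(p+j5)]
D=[((30.26,82.13,67.69),(.6145,.2327)),((17.05,122.87,.06),(.5268,.2378)),((16.353,104.552,49.02),(.4948,.2494))]
E
python3 - <<'E'
from h import *
r=least_squares(lambda v:np.r_[np.ravel([np.array(fk(v,J))-x for J,x in D])*1000,(v-np.array([0,.2,.4,.4,.2,0]))*[1,1,.3,.3,.3,1]],[0,.2,.4,.4,.2,0])
print(r.x,r.fun)
for a in(15,20,25,30,35):
    pit=135+a
    for lab,p in (("g",face(-.005,0,.016)),("hov",face(-.005,0,.016)-.09*RP(a)[:,2]),("out",face(.018,0,.12)),("lift",face(.018,0,.12)+[0,0,.1])):
        rr=np.sqrt(p[0]**2+p[1]**2-.111**2)
        s=least_squares(lambda J:np.r_[np.array(fk(r.x,J))-[rr,p[2]],(sum(J)-pit)*.01],[20,110,30])
        print(a,lab,np.round(s.x,1),round(s.cost,6))
E
```

```text
[0.00388761 0.27016751 0.58622156 0.38781053 0.29179968 0.11280057] [-5.55405217e-04 -1.78848378e-03  3.16452736e-05 -9.91933549e-04
  5.19872337e-04  2.71024982e-03  3.88760721e-03  7.01675060e-02
  5.58664669e-02 -3.65684101e-03  2.75399041e-02  1.12800567e-01]
15 g [ 35.8 116.4  -2.2] 0.0
15 hov [ 23.9 119.3   6.7] 0.0
15 out [ 21.8 120.3   8. ] 0.0
15 lift [ 10.3 113.   26.7] 0.0
20 g [ 35.1 112.9   7. ] 0.0
20 hov [ 23.6 114.6  16.8] 0.0
20 out [ 21.5 116.7  16.8] 0.0
20 lift [ 11.1 109.4  34.5] 0.0
25 g [ 34.8 109.3  15.9] 0.0
25 hov [ 24.  109.9  26.1] 0.0
25 out [ 21.8 113.   25.2] 0.0
25 lift [ 12.2 105.9  41.9] 0.0
30 g [ 35.  105.7  24.3] 0.0
30 hov [ 24.9 105.1  34.9] 0.0
30 out [ 22.5 109.4  33.1] 0.0
30 lift [ 13.6 102.3  49. ] 0.0
35 g [ 35.6 102.   32.4] 0.0
35 hov [ 26.4 100.3  43.3] 0.0
35 out [ 23.6 105.9  40.6] 0.0
35 lift [15.3 98.9 55.9] 0.0
```

Call:
apply_moves:
  steps:
    - [[-1, 0, 2, 0, -3, 0, 0.7], [-2, 0, 4, 0, -6, 0, 0.7], [-3, -0.1, 6, 0, -9, 0, 0.7], [-3.6, -0.1, 7.5, 0.2, -9.9, 0, 0.7], [-3.6, -0.1, 7.5, 0.2, -9.9, 0, 0.7], [-3.6, -0.1, 7.5, 0.2, -9.9, 0, 0.7]]

```text
time_s: 4.05
position: [0.5486, 0.0871, 0.1827]
tcp_rot: [[-0.939, 0.043, 0.342], [0.041, 0.999, -0.014], [-0.342, 0.001, -0.94]]
force: [-0.3, 1.0, 1.1]
opening: 0.849
grasp_force: 0.0
```

Run:
```python
from h import *
s=bot.read_state();print(s["time_s"],s["joint_positions"],s["opening"],s["force"])
row(face(-.005,0,.016),RP(25),s);row(face(-.005,0,.036),RP(25),s)
import cv2
t=bot.capture("top");sc=bot.capture("scene")
# tip markers: predicted fingertips and board corners at front face
def c(im,x,y,w,h,f):return cv2.resize(im[y:y+h,x:x+w],(w*f,h*f),interpolation=cv2.INTER_CUBIC)
o=np.zeros((450,800,3),np.uint8);o[:450,:400]=c(t,150,100,80,90,5);o[:400,400:]=c(sc,275,115,80,80,5)
cv2.imwrite("pics/h2.png",o)
```

```text
4.05 [-2.52573993e+00  2.38734620e+01  1.09640364e+02  1.02174029e-01
  2.64878384e+01 -9.01320544e+01] 0.8491744162386891 [-0.3348685   1.03772324  1.09937928]
[ 0.12 -0.03  9.08] [ 0.1 -0.   0.1]
[ 0.96 -0.03  7.27] [ 0.1 -0.   0.1]
```

View pics/h2.png

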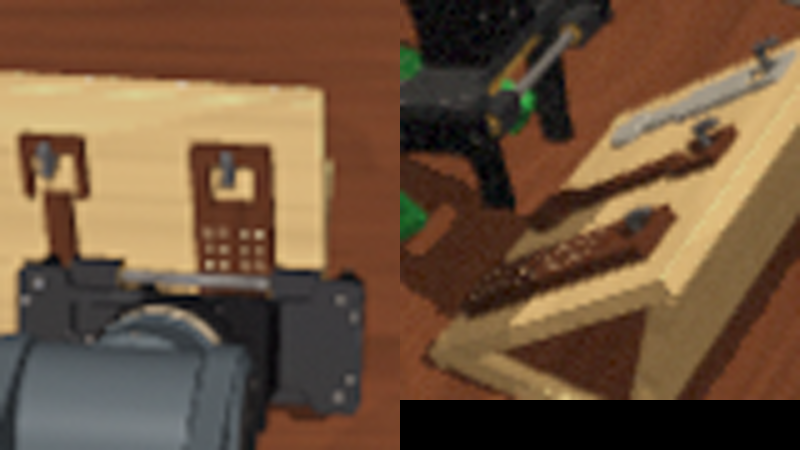

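Call:
apply_moves:
  steps:
    - [[0, 0, 2, 0, 0, 0, 0.7], [0, 0, 4, 0, 0, 0, 0.7], [0, 0, 6, 0, 0, 0, 0.7], [0.1, 0, 7, 0, 0, 0, 0.7], [0.1, 0, 7.5, 0, 0, 0, 0.7], [0.1, 0, 8, 0, 0, 0, 0.7], [0.1, 0, 8.3, 0, 0, 0, 0.7], [0.1, 0, 8.5, 0, 0, 0, 0.7], [0.1, 0, 8.5, 0, 0, 0, 0.7]]

```text
time_s: 5.28
position: [0.5778, 0.0856, 0.1028]
tcp_rot: [[-0.938, 0.044, 0.343], [0.041, 0.999, -0.014], [-0.343, 0.001, -0.939]]
force: [-0.9, -0.6, 2.2]
opening: 0.846
grasp_force: 1.2
```

Call:
apply_moves:
  steps:
    - [[0, 0, 0.2, 0, 0, 0, 0.7], [0, 0, 0.4, 0, 0, 0, 0.7], [0, 0, 0.6, 0, 0, 0, 0.7], [0, 0, 0.6, 0, 0, 0, 0.7]]

```text
time_s: 5.78
position: [0.5785, 0.0856, 0.1018]
tcp_rot: [[-0.937, 0.043, 0.346], [0.041, 0.999, -0.015], [-0.346, 0.0, -0.938]]
force: [-19.9, -2.8, 42.6]
opening: 0.846
grasp_force: 21.8
```

Run:
```python
from h import *
s=bot.read_state();print(s["force"],s["moment"],s["joint_positions"])
print("tool F",np.array(s["tcp_rot"]).T@s["force"],"tool M",np.array(s["tcp_rot"]).T@s["moment"], "outward of tip corner", S.T@(np.array(s["position"])-BO))
```

```text
[-19.87616139  -2.82511696  42.63209395] [-0.24452807  0.56816557 -0.13641632] [ -2.54108258  34.19239065 109.2479776    0.14104606  16.28696116
 -90.19430858]
tool F [  3.74130614  -3.66738719 -46.83045389] tool M [0.29947864 0.55704982 0.03497921] outward of tip corner [-1.59853034e-03  8.16554070e-05  1.93515692e-02]
```

Call:
apply_moves:
  steps:
    - [[0, 0, -0.4, 0, 0, 0, 0.7], [0, 0, -0.7, 0, 0, 0, 0.7], [0, 0, -0.7, 0, 0, 0, 0.7]]

```text
time_s: 6.15
position: [0.5775, 0.0856, 0.1032]
tcp_rot: [[-0.939, 0.044, 0.342], [0.041, 0.999, -0.014], [-0.343, 0.001, -0.94]]
force: [-0.0, -0.2, 1.5]
opening: 0.846
grasp_force: 0.1
```

Call:
apply_moves:
  steps:
    - [[0, 0, 0, 0, 0, 0, -1], [0, 0, 0, 0, 0, 0, -1], [0, 0, 0, 0, 0, 0, -1], [0, 0, 0, 0, 0, 0, -1], [0, 0, 0, 0, 0, 0, -1], [0, 0, 0, 0, 0, 0, -1]]

```text
time_s: 6.9
position: [0.5772, 0.0856, 0.1031]
tcp_rot: [[-0.939, 0.044, 0.342], [0.041, 0.999, -0.014], [-0.342, 0.001, -0.94]]
force: [0.3, 0.3, -1.2]
opening: 0.568
grasp_force: 30.0
```

Run:
```python
from h import *
s=bot.read_state();print(s["force"],s["moment"])
p=np.array(s["position"]);
for u,o in((.005,.001),(.020,.002),(.020,.035),(.02,.07)):row(p+S@[u,0,o],RP(25),s)
row(p+S@[.02,0,.09]+[0,0,.08],RP(25),s)
```

```text
[ 0.26494127  0.26796587 -1.22899654] [ 0.0405899   0.31579756 -0.02357625]
[-0.41  0.   -0.3 ] [ 0. -0.  0.]
[-1.73 -0.   -1.03] [ 0. -0.  0.]
[-0.33  0.   -4.02] [ 0. -0.  0.]
[ 1.15  0.01 -7.19] [ 0. -0.  0.]
[-7.400e-01  1.000e-02 -1.652e+01] [ 0. -0.  0.]
```

Gripped: opening 0.568 is about 49 mm, with 30 N on the pads. Next I slide it 20 mm up the slope and check the force, then pull it straight out.

Call:
apply_moves:
  steps:
    - [[-0.4, 0, -0.3, 0, 0, 0, -1], [-0.85, 0, -0.5, 0, 0, 0, -1], [-1.3, 0, -0.8, 0, 0, 0, -1], [-1.73, 0, -1.03, 0, 0, 0, -1], [-1.73, 0, -1.03, 0, 0, 0, -1], [-1.73, 0, -1.03, 0, 0, 0, -1]]

```text
time_s: 7.65
position: [0.5898, 0.085, 0.1188]
tcp_rot: [[-0.939, 0.044, 0.342], [0.041, 0.999, -0.014], [-0.342, 0.001, -0.94]]
force: [0.2, -0.4, -1.4]
opening: 0.57
grasp_force: 30.0
```

Call:
apply_moves:
  steps:
    - [[0.4, 0, -0.9, 0, 0, 0, -1], [0.8, 0, -1.8, 0, 0, 0, -1], [0.8, 0, -1.8, 0, 0, 0, -1]]

```text
time_s: 8.02
position: [0.5757, 0.0858, 0.1338]
tcp_rot: [[-0.939, 0.044, 0.342], [0.041, 0.999, -0.014], [-0.343, 0.001, -0.939]]
force: [0.1, 0.2, -0.4]
opening: 0.568
grasp_force: 30.0
```

Call:
apply_moves:
  steps:
    - [[0.5, 0, -1.2, 0, 0, 0, -1], [1.1, 0, -2.4, 0, 0, 0, -1], [1.6, 0, -3.6, 0, 0, 0, -1], [1.9, 0, -4.5, 0, 0, 0, -1], [1, 0, -8, 0, 0, 0, -1], [1, 0, -11, 0, 0, 0, -1], [1, 0, -14, 0, 0, 0, -1], [1, 0, -14, 0, 0, 0, -1]]

```text
time_s: 9.02
position: [0.5197, 0.0881, 0.2637]
tcp_rot: [[-0.937, 0.044, 0.347], [0.041, 0.999, -0.015], [-0.347, 0.001, -0.938]]
force: [0.4, -0.4, -1.5]
opening: 0.569
grasp_force: 30.0
```

Run:
```python
from h import *
import cv2
s=bot.read_state();print(s["time_s"],s["joint_positions"],s["force"])
t=bot.capture("top");sc=bot.capture("scene")
o=np.zeros((300,800,3),np.uint8);o[:,:400]=cv2.resize(t,(400,300));o[:,400:]=cv2.resize(sc[50:290,150:470],(400,300));cv2.imwrite("pics/h3.png",o)
# board attitude: in tool frame board was RB_tool = RP25^T S ; grip location
# target: board flat, its x along box +x (world yaw .0036)
Rb=R.from_matrix(RP(25).T@S).as_matrix()
Rtar=Rz(.0036)@Rb.T
print(Rtar)
# board origin relative to TCP in tool frame at grasp: TCP at face coords (u,y,o): contact TCP out .0194 => face at o=.0054
pg=np.array([.5772,.0856,.1031]);ug=S.T@(pg-BO);print(ug)
off=RP(25).T@S@np.array([-ug[0],-ug[1],.0055-ug[2]]);print("origin in tool",off)
for z in (.17,.07):
    row(np.array([.4563,-.3028,z])-Rtar@off,Rtar,s)
```

```text
9.025 [-2.56202283e+00  1.39758185e+01  1.08168988e+02  9.39561912e-02
  3.75223168e+01 -9.01261737e+01] [ 0.36062839 -0.43364829 -1.4650252 ]
[[-9.06301914e-01 -3.59999222e-03 -4.22615523e-01]
 [-3.26270099e-03  9.99993520e-01 -1.52142246e-03]
 [ 4.22618262e-01 -1.85787908e-19 -9.06307787e-01]]
[-1.56638503e-03 -1.52950180e-05  2.12239535e-02]
origin in tool [-8.06485686e-03  1.52950180e-05  1.35887586e-02]
[  7.19 -39.35   5.62] [ 0.1 45.3 -2.8]
[ 10.67 -39.35  15.  ] [ 0.1 45.3 -2.8]
```

View pics/h3.png

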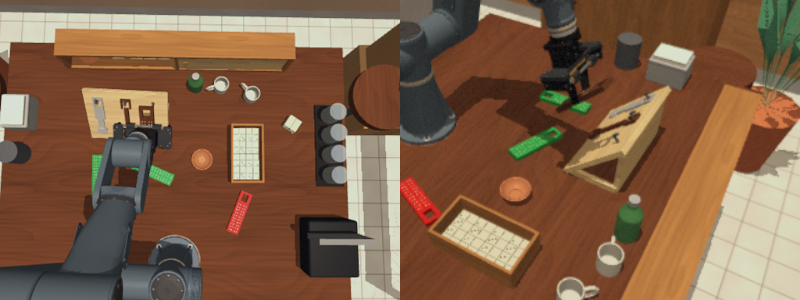

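The board is off and held, and the other two tools are undisturbed. Next I carry it over the box while turning it level.

Call:
apply_moves:
  steps:
    - [[0.3, -2, -0.5, 0, 4, 0, -1], [0.9, -5, -0.5, 0, 8, -0.5, -1], [1.4, -8.5, 0, 0, 12, -0.8, -1], [2.0, -12, 0.5, 0, 16, -1, -1], [2.7, -15.5, 1, 0, 20, -1.3, -1], [3.4, -19, 1.5, 0, 24, -1.5, -1], [4, -22.5, 2, 0, 28, -1.8, -1], [4.8, -26, 2.8, 0, 32, -2, -1], [5.4, -29.5, 3.5, 0, 36, -2.3, -1], [6, -33, 4.3, 0, 39.5, -2.5, -1], [6.6, -36, 5, 0, 42.5, -2.7, -1], [7, -38, 5.4, 0.1, 44.5, -2.8, -1], [7.2, -39.3, 5.6, 0.1, 45.3, -2.8, -1], [7.2, -39.3, 5.6, 0.1, 45.3, -2.8, -1], [7.2, -39.3, 5.6, 0.1, 45.3, -2.8, -1]]

```text
time_s: 11.0
position: [0.4535, -0.3015, 0.184]
tcp_rot: [[-0.904, -0.004, -0.427], [-0.005, 1.0, -0.0], [0.427, 0.002, -0.904]]
force: [-0.0, 1.0, -1.7]
opening: 0.569
grasp_force: 30.0
```

```bash
cat >> h.py <<'E'
Rtar=Rz(.0036)@(RP(25).T@S).T
off=np.array([-.0081,0,.0136])
E
python3 - <<'E'
from h import *
import cv2
s=bot.read_state();print(s["time_s"],s["joint_positions"],s["force"],s["moment"])
t=bot.capture("top");sc=bot.capture("scene")
Rb=Rtar.T@Rz(.0036)
P=np.array(s["position"]);T=np.array(s["tcp_rot"])
cor=np.array([(x,y,.014) for x,y in((.09,.025),(.09,-.025),(-.09,-.025),(-.09,.025))])
W=P+(off+cor@Rb.T)@T.T
for n,im in(("top",t),("scene",sc)):
    for p in proj(n,W):cv2.circle(im,tuple(np.round(p*8).astype(int)),8,(255,0,255),-1,shift=3)
pb=proj("top",[.456,-.303,.1])[0];ps=proj("scene",[.456,-.303,.1])[0]
def c(im,p,w,h,f):
    x,y=np.round(p).astype(int)-[w//2,h//2];x=max(x,0);y=max(y,0);return cv2.resize(im[y:y+h,x:x+w],(w*f,h*f),interpolation=cv2.INTER_CUBIC)
cv2.imwrite("pics/h4.png",np.hstack([c(t,pb,100,120,4),c(sc,ps,100,120,4)]))
for z in(.17,.09,.06):row(np.array([.4563,-.3028,z])-Rtar@off,Rtar,s)
E
```

```text
11.0 [ -37.27949249   37.42164491   81.81185193  -15.16518348   81.62775491
 -122.54901408] [-0.04173075  1.03301885 -1.72822905] [-0.0131503  -0.37237785 -0.045759  ]
[-0.03 -0.13 -0.21] [ 0.1 -0.3  0.1]
[-3.45 -0.14  7.03] [ 0.1 -0.3  0.1]
[-4.73 -0.15  9.74] [ 0.1 -0.3  0.1]
```

View pics/h4.png

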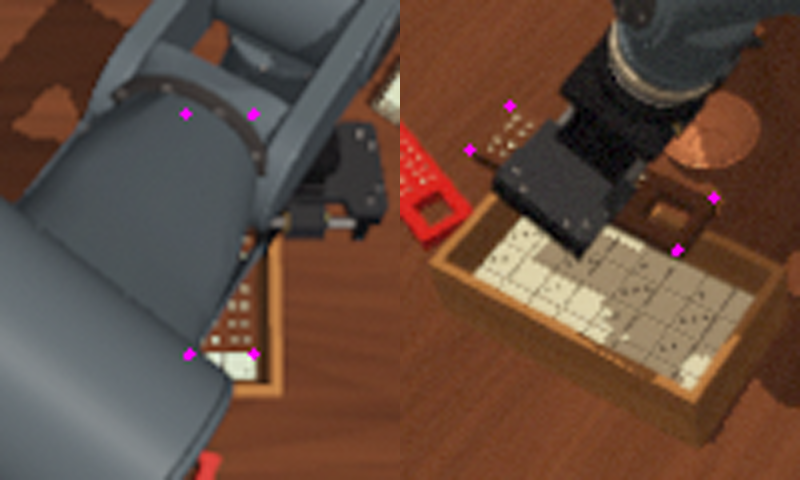

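Call:
apply_moves:
  steps:
    - [[-0.7, -0.1, 1.3, 0.1, -0.3, 0.1, -1], [-1.5, -0.1, 3, 0.1, -0.3, 0.1, -1], [-2.5, -0.1, 5, 0.1, -0.3, 0.1, -1], [-3.45, -0.15, 7, 0.1, -0.3, 0.1, -1], [-4, -0.15, 8.2, 0.1, -0.3, 0.1, -1], [-4.4, -0.15, 9.1, 0.1, -0.3, 0.1, -1], [-4.7, -0.15, 9.7, 0.1, -0.3, 0.1, -1], [-4.7, -0.15, 9.7, 0.1, -0.3, 0.1, -1]]

```text
time_s: 12.1
position: [0.4545, -0.3037, 0.0757]
tcp_rot: [[-0.906, -0.003, -0.423], [-0.002, 1.0, -0.002], [0.423, -0.001, -0.906]]
force: [-0.4, -1.0, -1.5]
opening: 0.568
grasp_force: 30.0
```

Call:
apply_moves:
  steps:
    - [[-0.09, 0, 0.18, 0, 0, 0, -1], [-0.17, 0, 0.36, 0, 0, 0, -1], [-0.21, 0, 0.45, 0, 0, 0, -1], [-0.21, 0, 0.45, 0, 0, 0, -1]]

```text
time_s: 12.6
position: [0.4546, -0.3038, 0.071]
tcp_rot: [[-0.906, -0.003, -0.422], [-0.002, 1.0, -0.002], [0.422, -0.001, -0.906]]
force: [-0.8, -0.2, -1.2]
opening: 0.571
grasp_force: 30.0
```

Call:
apply_moves:
  steps:
    - [[-0.09, 0, 0.18, 0, 0, 0, -1], [-0.17, 0, 0.36, 0, 0, 0, -1], [-0.21, 0, 0.45, 0, 0, 0, -1], [-0.21, 0, 0.45, 0, 0, 0, -1]]

```text
time_s: 13.1
position: [0.4545, -0.3038, 0.0658]
tcp_rot: [[-0.906, -0.003, -0.423], [-0.002, 1.0, -0.002], [0.423, -0.001, -0.906]]
force: [-0.2, 0.5, -1.6]
opening: 0.573
grasp_force: 30.0
```

Call:
apply_moves:
  steps:
    - [[-0.09, 0, 0.18, 0, 0, 0, -1], [-0.17, 0, 0.36, 0, 0, 0, -1], [-0.21, 0, 0.45, 0, 0, 0, -1], [-0.21, 0, 0.45, 0, 0, 0, -1]]

```text
time_s: 13.6
position: [0.4545, -0.3038, 0.0609]
tcp_rot: [[-0.906, -0.003, -0.423], [-0.002, 1.0, -0.002], [0.423, -0.001, -0.906]]
force: [0.0, 0.1, -1.8]
opening: 0.571
grasp_force: 30.0
```

Call:
apply_moves:
  steps:
    - [[-0.09, 0, 0.18, 0, 0, 0, -1], [-0.17, 0, 0.36, 0, 0, 0, -1], [-0.21, 0, 0.45, 0, 0, 0, -1], [-0.21, 0, 0.45, 0, 0, 0, -1]]

```text
time_s: 14.1
position: [0.4545, -0.3038, 0.0559]
tcp_rot: [[-0.906, -0.003, -0.423], [-0.002, 1.0, -0.002], [0.423, -0.001, -0.906]]
force: [-0.5, 0.6, -0.4]
opening: 0.567
grasp_force: 30.0
```

Call:
apply_moves:
  steps:
    - [[-0.09, 0, 0.18, 0, 0, 0, -1], [-0.13, 0, 0.27, 0, 0, 0, -1], [-0.13, 0, 0.27, 0, 0, 0, -1], [-0.13, 0, 0.27, 0, 0, 0, -1]]

```text
time_s: 14.6
position: [0.4546, -0.3038, 0.053]
tcp_rot: [[-0.906, -0.003, -0.422], [-0.002, 1.0, -0.002], [0.422, -0.001, -0.906]]
force: [-0.9, 0.6, -1.6]
opening: 0.571
grasp_force: 30.0
```

Call:
apply_moves:
  steps:
    - [[-0.09, 0, 0.18, 0, 0, 0, -1], [-0.17, 0, 0.36, 0, 0, 0, -1], [-0.21, 0, 0.45, 0, 0, 0, -1], [-0.21, 0, 0.45, 0, 0, 0, -1]]

```text
time_s: 15.1
position: [0.4545, -0.3038, 0.0479]
tcp_rot: [[-0.906, -0.003, -0.423], [-0.002, 1.0, -0.002], [0.423, -0.001, -0.906]]
force: [-0.8, -0.5, -0.7]
opening: 0.571
grasp_force: 30.0
```

Call:
apply_moves:
  steps:
    - [[-0.09, 0, 0.18, 0, 0, 0, -1], [-0.17, 0, 0.36, 0, 0, 0, -1], [-0.17, 0, 0.36, 0, 0, 0, -1], [-0.17, 0, 0.36, 0, 0, 0, -1]]

```text
time_s: 15.6
position: [0.4547, -0.3039, 0.0441]
tcp_rot: [[-0.906, -0.003, -0.422], [-0.002, 1.0, -0.002], [0.422, -0.001, -0.906]]
force: [0.1, 0.7, -0.3]
opening: 0.57
grasp_force: 30.0
```

Call:
apply_moves:
  steps:
    - [[-0.09, 0, 0.18, 0, 0, 0, -1], [-0.13, 0, 0.27, 0, 0, 0, -1], [-0.13, 0, 0.27, 0, 0, 0, -1], [-0.13, 0, 0.27, 0, 0, 0, -1]]

```text
time_s: 16.1
position: [0.4549, -0.304, 0.0415]
tcp_rot: [[-0.907, -0.003, -0.422], [-0.002, 1.0, -0.003], [0.422, -0.002, -0.907]]
force: [-0.3, 1.0, 3.3]
opening: 0.571
grasp_force: 30.1
```

Run:
```python
from h import *
s=bot.read_state();print(s["force"],s["moment"],s["position"])
```

```text
[-0.2907841   0.97626441  3.31429031] [-0.03830401 -0.05378093 -0.06251769] [ 0.45485051 -0.30395447  0.04152031]
```

Contact: the vertical force rose about 4–5 N with the board's back at z ≈ 26 mm. I'll open a little, check, then withdraw.

Call:
apply_moves:
  steps:
    - [[0, 0, 0, 0, 0, 0, 0.4], [0, 0, 0, 0, 0, 0, 0.4], [0, 0, 0, 0, 0, 0, 0.4], [0, 0, 0, 0, 0, 0, 0.4]]

```text
time_s: 16.6
position: [0.4546, -0.3039, 0.0411]
tcp_rot: [[-0.906, -0.003, -0.423], [-0.002, 1.0, -0.002], [0.423, -0.001, -0.906]]
force: [0.1, -1.2, 3.6]
opening: 0.699
grasp_force: 1.7
```

Call:
apply_moves:
  steps:
    - [[0.05, 0, -0.2, 0, 0, 0, 0.4], [0.2, 0, -0.6, 0, 0, 0, 0.4], [0.4, 0, -1.2, 0, 0, 0, 0.4], [0.8, 0, -2, 0, 0, 0, 0.4], [1.5, 0, -4, 0, 0, 0, 0.4], [3, 0, -7, 0, 0, 0, 0.4], [5, 0, -11, 0, 0, 0, 0.4], [7, 0, -16, 0, 0, 0, 0.4], [6, 6, -20, 0, 0, 0, 0.4], [5, 12, -23, 0, 0, 0, 0.4], [4, 18, -24, 0, 0, 0, 0.4], [4, 22, -25, 0, 0, 0, 0.4], [4, 22, -25, 0, 0, 0, 0.4]]

```text
time_s: 18.23
position: [0.5238, -0.0797, 0.2858]
tcp_rot: [[-0.907, -0.009, -0.42], [-0.008, 1.0, -0.004], [0.42, -0.001, -0.907]]
force: [0.1, 0.2, -0.3]
opening: 0.701
grasp_force: 0.0
```

Run:
```python
from h import *
import cv2
t=bot.capture("top");sc=bot.capture("scene")
pb=proj("top",[.456,-.303,.05])[0];ps=proj("scene",[.456,-.303,.05])[0]
def c(im,p,w,h,f):
    x,y=np.round(p).astype(int)-[w//2,h//2];x=max(x,0);y=max(y,0);return cv2.resize(im[y:y+h,x:x+w],(w*f,h*f),interpolation=cv2.INTER_CUBIC)
cv2.imwrite("pics/h5.png",np.hstack([c(t,pb,100,120,4),c(sc,ps,100,120,4)]))
```

```text
(no output)
```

View pics/h5.png

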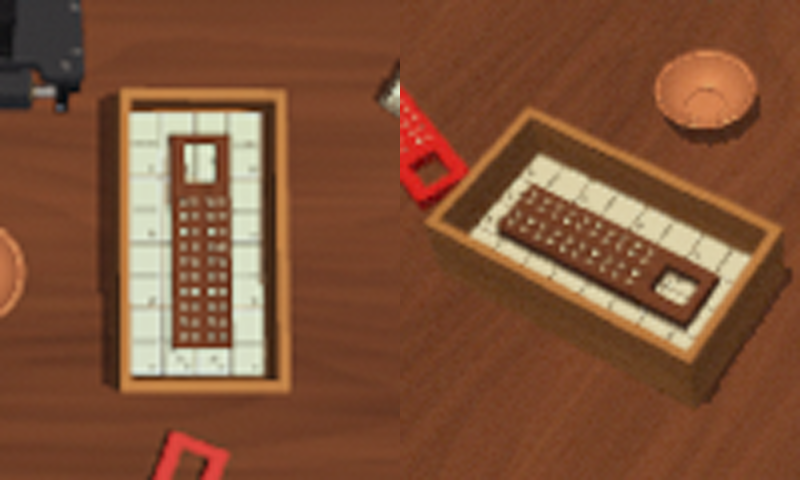

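The board lies flat with its peg holes up, lengthwise and centred in the box. In the top crop it spans (170,135) to (232,347). The arm is clear, so I'm handing in.

```bash
python3 -c "
from rig import bot
print(bot.hand_in())"
```

```text
the job is handed in; nothing more can be done
None
```

The score board is off its hook and lies flat in the domino box, lengthwise with peg holes up, resting on the dominoes with the arm clear; I handed it in at about 18 s, and no verdict came back.

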